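Steady the rocking kitchen scale, then weigh the spice jar

TASK

The kitchen scale rocks because its front-right foot, the one with the black T-handle, hangs clear of the table. Screw that foot down by its handle (clockwise from above) until it just bears lightly on the table and the scale no longer rocks, without going on to jack the scale up and without shoving it about, and let go of the handle. Then stand the spice jar with the red lid gently upright in the middle of the pan, leaving the other things where they are.

Things in the scene. Friction and masses are not known exactly. Their poses are not given: they have to be found in the camera images.
- scale: White kitchen scale, about 5 kg, loose on the table: case 196 x 196 mm, 24 to 58 mm above the table; grey corner lugs with levelling feet at x, y = +-112 mm; round steel pan 160 mm wide. Origin at table height under the case's middle; x from the display panel (front) to the back, y to its left, z up. The three other feet are locked at slightly different heights, so it leans a little.
- leveller: Slack levelling foot at the scale's front-right corner (x = y = -112 mm): spindle with springy rubber sole 36 mm wide and a black T-handle. Origin on its axis, z up, x along the handle's bar. Turned clockwise from above, all of it goes down 1.6 mm per rad (10 mm a turn) and stays where left. The sole starts 1 to 7 mm clear of the table; its seat on the spindle varies, so poses do not tell the gap.
- pan (a point): Centre of the pan's flat upper face, about 74 mm above the table; x, y, z as the scale's. The pan is 80 mm in radius.
- jar_red: Spice jar with a red lid, 47 mm wide, 97 mm tall, about 0.1 kg, standing on the table to the left of the scale. Origin at the centre of its underside, z up.
- jar_yellow: Spice jar with a yellow lid, 45 mm wide, 100 mm tall, standing near the red-lidded one; stays where it is. Origin at the centre of its underside.
- flask: Yellow-green flask with a black cap, 80 mm wide, 268 mm tall, to the right of the scale; stays. Origin under its centre.
- table: The round wooden table, top at z = 0. While the foot hangs clear, about 4 N straight down on its handle rocks that corner down until the sole meets the table, and it rocks back when let go; a bearing foot yields only about 0.1 mm per N. Past first touch the foot takes up about 1 N per 0.1 rad of turn; at about 20 N the scale's front-left foot lifts off (jacked up).
- t_handle (a point): On the foot's axis 6 mm below the top of the T-handle's bar, where to grip it; turns with it: x along the bar, z up. Bar 84 mm long (42 mm to each side), 10 mm thick (grip across), 22 mm tall; this point is 72 to 82 mm above the table. Turns against about 0.02 N m hanging free, more as the sole bears.
Not all that is in view belongs to the job. What is shaped like the jar_red but turquoise is not meant.

How it is judged:
On the way, in this order (a step that is already met when the one before it is completed fails the run):
1. the slack foot is screwed down until it bears lightly on the table (1 to 10 N) and the handle is let go (contact force between leveller and table between 1 and 10 N and contact force between the fingers and scale below 0.1 N), for 0.5 s.
2. the red-lidded jar stands upright on the middle of the pan (horizontal distance between jar_red and pan below 0.03 m and z of jar_red in the frame of pan below 0.006 m and contact force between jar_red and scale above 0.3 N and angle between jar_red's own z axis and vertical below 0.1 rad), for 0.2 s.
At the end, for the whole second after the job is handed in: The foot with the T-handle carries between 1 and 10 N on the table (so it bears, and no other foot is lifted); the scale is within 20 mm of where it stood; the red-lidded jar stands on the pan, upright within 0.1 rad, its centre within 30 mm of the pan's centre, at rest and released (all of step 1 and all of step 2 and linear speed of jar_red below 0.02 m/s and linear speed of scale below 0.01 m/s and distance of scale from where it was at the start of the episode below 0.02 m); the robot touches nothing.
It fails at once if the foot presses on the table with more than 24 N: the scale jacked up or leaned on hard (contact force between leveller and table above 24 N).
It fails at once if the scale is shoved more than 30 mm (distance of scale from where it was at the start of the episode above 0.03 m).
It fails at once if the red-lidded jar is dropped or pressed on the scale with more than 40 N (contact force between jar_red and scale above 40 N).
It fails at once if the red-lidded jar is tipped by more than 0.5 rad (angle between jar_red's own z axis and vertical above 0.5 rad).
It fails at once if the other spice jar or the flask is moved more than 30 mm (distance of any of jar_yellow, flask from where it was at the start of the episode above 0.03 m).
It also fails if it takes over 67 s, if anything falls off the work surface, if the arm or the gripper's body presses on something with over 40 N, if the wrist force passes 120 N, or if a joint passes its speed limit or range.

ROBOT

A 7-joint arm with a two-finger parallel gripper is mounted at the origin on a cart in front of the work surface, level with it; the furniture and walls round the work are solid. World frame = base frame: x ahead of the robot, y to its left, z up, the work surface at z = 0. Lengths are in m, angles in rad, forces in N, time in s.
With the tool pointing down it reaches from about 0.425 to 0.925 m from the base axis. Payload 6.8 kg.
Tool frame: the origin (TCP) lies on the centre line of the jaws, within the pads' length; the fingertips stand bot.tips_ahead ahead of it and the grasp point (between the pads) lies 5 mm behind it (bot.tips_ahead is the distance from the TCP to the fingertips, in m); z points along the fingers, y is the line along which they close (so a half turn about z gives the same grasp; the last joint's range is limited). The gripper opens to 85 mm and grips with 20 to 120 N. Pads are 22 mm wide; open, the fingers measure 114 mm over their backs; the gripper's body (76 mm by 85 mm) begins 54 mm behind the grasp point. The pads swing forward as they close: fully open they stand 13 mm farther back than shut.
Start: joints at [-1.284, 0.477, 0.022, 1.555, -0.011, 1.109, -0.083], TCP at [0.26, 0.623, 0.245] pointing down, gripper open.
Joint ranges: [-2.96, 2.96], [-0.34, 2.1], [-1.41, 1.46], [0.24, 2.44], [-1.37, 4.51], [0.17, 1.92], [-2.96, 2.96]. Speed limits (rad/s): [2.39, 2.39, 3.14, 3.14, 3.14, 3.14, 3.14].

INTERFACE

Orientations are given as a unit quaternion [x, y, z, w].
In Python, from bench import bot gives the robot as it stands. The module is installed in compiled form; this text tells all that it offers.
- The arm moves only by the tool jog_arm, never from a script. Its argument "series" is a list of rows, each an object of numbers: "claw": the closure, from -1 (fully open) to 1 (shut); "x", "y", "z": the shift along the tool's x, y, z in m; "turn": the turn about the tool's z in rad. A call has 1 to 10 rows; each row shifts and turns the commanded pose from where the row before left it, along the tool's axes as they then stand; what a row does not reach is not made up. A row lasts 1/10 s, in which the tool goes at most 50 mm and 8.59 degrees, less where a joint would pass 70% of its speed; a pose out of reach is approached as far as the arm can. A call with a gripper value outside its range is refused whole. The fingers move at their own pace and stop on an object; the grip force is fixed at half the most. Time passes only in rows, so rows that do not move let the fingers close. It gives the time, the measured TCP pose, the force, the opening and the grip force at its end, in the units of the state.
- bot.state(): the state, without advancing time (a new reading comes with each control period).
- bot.camera(name): name is "scene" or "top" or "wrist"; returns a dict with "image" (480x640x3 uint8, blue, green, red), "K" (3x3 intrinsics, pixels), "rvec" (rotation vector, rad) and "tvec" (3), from world to camera coordinates, as OpenCV has them; the wrist camera has in their place "tool_from_camera" (4x4, takes a point from camera to tool coordinates, whose origin is the TCP and whose axes are the flange's). Camera axes: x right, y down, z forward; pixel columns grow to the right and rows downward; lengths in m; the calibration is good to about 2 mm. A picture is of the moment at which its call begins: read the wrist's pose just before it. There is no depth.
- bot.hand_in(): hands the job in; it is judged then, once.
The state is a dict: "clock": time; "joint_positions": joint angles; "qvel": joint speeds; "effort": joint torques, N m; "tcp_pos": TCP position; "eef_rot": TCP orientation; "ft_force": force on the tool from outside, world axes, zero at the start; "wrist_torque": the same for the moment, N m; "opening": finger opening in m; "grip_force": force on a finger pad.
Only numpy, scipy, OpenCV 4.12 (cv2) and the standard library are available. Lean on these libraries where they do the work, as an engineer would, in place of code of your own. Each camera call takes 0.05 s, during which the arm holds its last target. There are 200 camera calls.

## Working session

There is one attempt and no reset: what is moved stays moved. The work goes in short steps, Python scripts to look and compute and a tool call to move; the robot and the scene stay as the last step left them, time stands still between calls to the robot, and variables do not carry over. Pictures are saved under pics/ and viewed, at most 10 in all, crops included, and the job is handed in when it is done.

Besides the shell and the picture viewer there is one more tool, called by a JSON object that holds its "fn" and its "kwargs", one argument or row to a line. jog_arm: Moves the arm, as the interface text tells. Its arguments: {"type":"object","properties":{"series":{"type":"array"}},"required":["series"]}

```bash
mkdir -p pics; cat > h.py <<'E'
import numpy as np, cv2, json
from bench import bot
from scipy.spatial.transform import Rotation as R
def save(n,f):
    s=bot.state(); c=bot.camera(n); cv2.imwrite(f'pics/{f}.png',c['image'])
    d={k:np.array(v).tolist() for k,v in c.items() if k!='image'}; d['tcp']=list(map(float,s['tcp_pos'])); d['rot']=list(map(float,s['eef_rot']))
    json.dump(d,open(f'pics/{f}.json','w')); return c['image']
def ray(f,u,v):
    d=json.load(open(f'pics/{f}.json')); K=np.array(d['K']); r=np.linalg.inv(K)@[u,v,1]
    if 'rvec' in d:
        Rm=cv2.Rodrigues(np.array(d['rvec']))[0]; t=np.array(d['tvec']).ravel(); return -Rm.T@t, Rm.T@r
    T=np.array(d['tool_from_camera']); Rt=R.from_quat(d['rot']).as_matrix()
    return np.array(d['tcp'])+Rt@T[:3,3], Rt@T[:3,:3]@r
def at(f,u,v,z):
    o,d=ray(f,u,v); return (o+d*(z-o[2])/d[2]).round(4)
def xy2tool(dx,dy):
    s=bot.state(); return R.from_quat(s['eef_rot']).inv().apply([dx,dy,0]).round(4)
E
python3 - <<'E'
from h import *
a=save('top','top1'); b=save('scene','scene1')
s=bot.state(); print(s, bot.tips_ahead)
E
```

```text
{'clock': 0.1, 'joint_positions': array([-1.28410363,  0.47772731,  0.02235347,  1.55637524, -0.01150102,
        1.1092944 , -0.08307323]), 'qvel': array([-0.00105001, -0.00291262,  0.0008888 , -0.00141049,  0.00065816,
       -0.00072999,  0.00018311]), 'effort': array([ 5.12796934e-03, -5.97757423e+01,  1.61397278e+00, -2.81952327e+01,
        1.28256460e-02,  5.01790841e-03, -4.08363348e-06]), 'tcp_pos': array([0.25943108, 0.62258777, 0.24440694]), 'eef_rot': array([ 1.96098947e-01,  9.80583755e-01, -8.31769265e-04, -1.01829535e-04]), 'ft_force': array([ 0.467299  ,  0.36249938, -0.0577804 ]), 'wrist_torque': array([ 0.02738382, -0.00030811, -0.0112423 ]), 'grip_force': 0.0, 'opening': 0.08573225698820056} 0.014
```

View pics/top1.png

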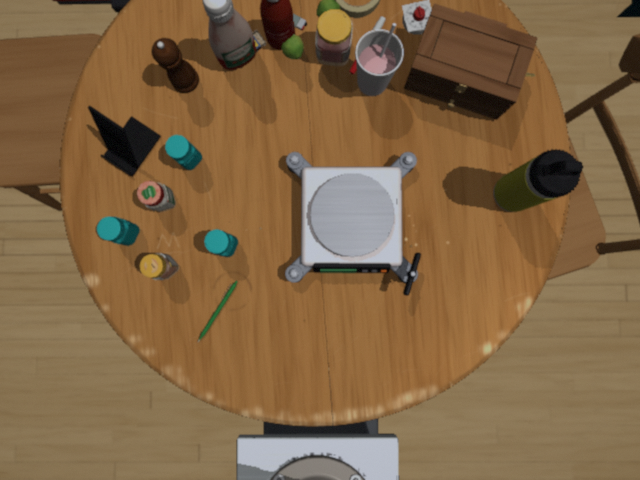

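View pics/scene1.png

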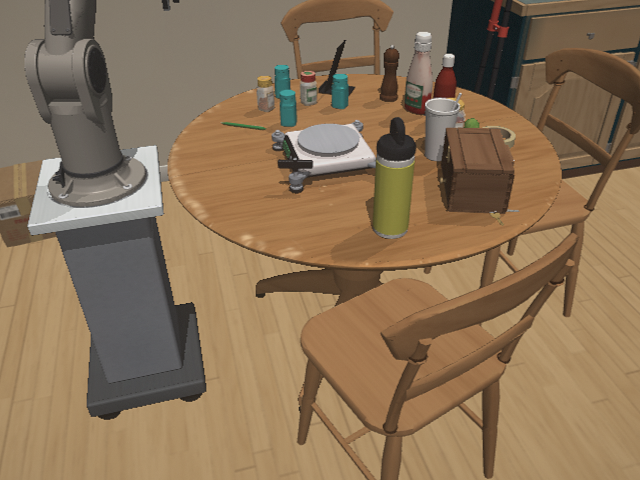

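```bash
python3 - <<'E'
from h import *
for n,u,v,z in [('handle bar',412,273,.08),('h end1',417,256,.082),('h end2',407,291,.082),('pan',352,215,.074),('red lid',149,194,.097),('yel lid',153,264,.1),('flask cap',558,172,.268),('turq',182,149,.1),('turq2',118,230,.1),('turq3',220,241,.1),('base',320,480,0),('lugFL',295,273,.04),('lugBL',294,161,.04),('lugBR',407,160,.04)]:
    print(n,at('top1',u,v,z))
a=cv2.imread('pics/top1.png')
c1=cv2.resize(a[120:290,95:245],None,fx=2.6,fy=2.6,interpolation=cv2.INTER_CUBIC)
c2=cv2.resize(a[230:310,365:445],(442,442),interpolation=cv2.INTER_CUBIC)
c2=cv2.resize(a[230:315,365:445],(400,442),interpolation=cv2.INTER_CUBIC)
cv2.imwrite('pics/crop1.png',np.hstack([c1,c2]));print(c1.shape)
E
```

```text
handle bar [ 0.4714 -0.1818  0.08  ]
h end1 [ 0.503  -0.1915  0.082 ]
h end2 [ 0.4381 -0.1714  0.082 ]
pan [ 0.5824 -0.0717  0.074 ]
red lid [0.6233 0.3093 0.097 ]
yel lid [0.4919 0.2988 0.1   ]
flask cap [ 0.6218 -0.3775  0.268 ]
turq [0.7075 0.2472 0.1   ]
turq2 [0.5558 0.3653 0.1   ]
turq3 [0.5334 0.1746 0.1   ]
base [ 0.0682 -0.0056  0.    ]
lugFL [0.4738 0.0392 0.04  ]
lugBL [0.6955 0.0399 0.04  ]
lugBR [ 0.6947 -0.1835  0.04  ]
(442, 390, 3)
```

View pics/crop1.png

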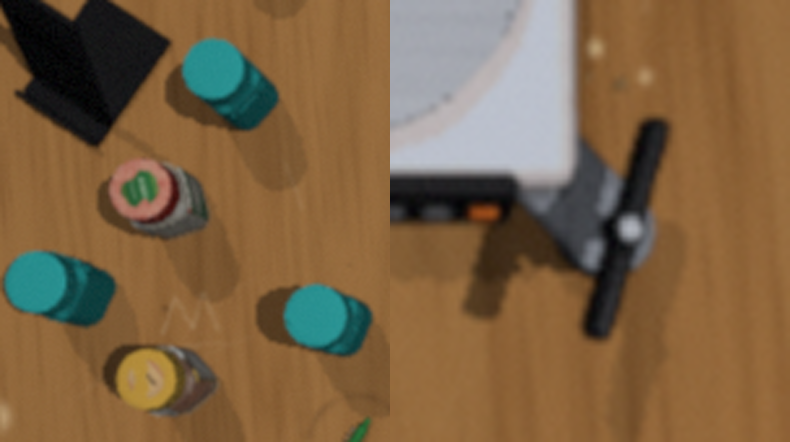

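The top picture shows the T-handle hub at (412.6, 274) and the bar running (418, 255) to (406, 292). Jar candidates are the red lid at (149, 193), yellow at (153, 264), and turquoise at (182, 149), (118, 230) and (220, 241). Only the jar at (149, 193) has a red lid on a clear body, and the crop confirms it, so that is jar_red at about (0.624, 0.309). I'll go to the handle first.

{"fn": "jog_arm", "kwargs": {
  "series": [
    {"claw": -1, "x": -0.035, "y": -0.021},
    {"claw": -1, "x": -0.035, "y": -0.021},
    {"claw": -1, "x": -0.035, "y": -0.021},
    {"claw": -1, "x": -0.035, "y": -0.021},
    {"claw": -1, "x": -0.035, "y": -0.021},
    {"claw": -1, "x": -0.035, "y": -0.021},
    {"claw": -1, "x": -0.035, "y": -0.021},
    {"claw": -1, "x": -0.035, "y": -0.021},
    {"claw": -1, "x": -0.035, "y": -0.021},
    {"claw": -1, "x": -0.035, "y": -0.02}
  ]
}}

```text
validation failed for argument at $.se...
```

{"fn": "jog_arm", "kwargs": {
  "series": [
    {"claw": -1, "x": -0.016, "y": -0.045},
    {"claw": -1, "x": -0.016, "y": -0.045},
    {"claw": -1, "x": -0.016, "y": -0.045},
    {"claw": -1, "x": -0.016, "y": -0.045},
    {"claw": -1, "x": -0.016, "y": -0.045},
    {"claw": -1, "x": -0.016, "y": -0.045},
    {"claw": -1, "x": -0.016, "y": -0.045},
    {"claw": -1, "x": -0.016, "y": -0.045},
    {"claw": -1, "x": -0.016, "y": -0.045},
    {"claw": -1, "x": -0.016, "y": -0.045}
  ]
}}

```text
validation failed for argument at $.se...
```

{"fn": "jog_arm", "kwargs": {
  "series": [
    {"claw": -1, "z": 0.02, "turn": -0.1},
    {"claw": -1, "z": 0.02},
    {"claw": -1},
    {"claw": -1}
  ]
}}

```text
validation failed for argument at $.se...
```

```bash
python3 - <<'E'
from h import *
save('wrist','w1'); s=bot.state()
for k in ('clock','joint_positions','tcp_pos','eef_rot','ft_force'): print(k,s[k])
E
```

```text
clock 0.15
joint_positions [-1.28411654  0.47762744  0.02234761  1.55620131 -0.01151241  1.10929483
 -0.08312971]
tcp_pos [0.25944456 0.62268441 0.24454724]
eef_rot [ 1.96119388e-01  9.80579774e-01 -6.95110893e-04 -9.43043437e-05]
ft_force [-0.29987977 -0.45668734 -0.21116132]
```

View pics/w1.png

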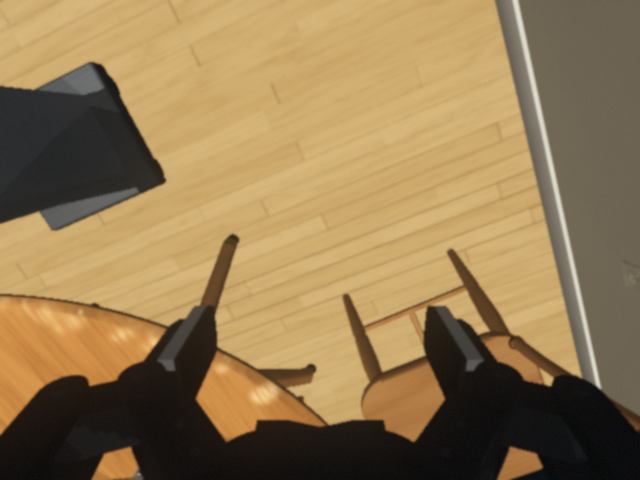

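That wrist picture was taken before any move: it shows floor and the table edge at lower left, with the fingertips at (215, 310) and (435, 310). The calls were refused, so I'll give every key in each row.

{"fn": "jog_arm", "kwargs": {
  "series": [
    {"claw": -1, "x": -0.035, "y": -0.021, "z": 0, "turn": 0},
    {"claw": -1, "x": -0.035, "y": -0.021, "z": 0, "turn": 0},
    {"claw": -1, "x": -0.035, "y": -0.021, "z": 0, "turn": 0},
    {"claw": -1, "x": -0.035, "y": -0.021, "z": 0, "turn": 0},
    {"claw": -1, "x": -0.035, "y": -0.021, "z": 0, "turn": 0},
    {"claw": -1, "x": -0.035, "y": -0.021, "z": 0, "turn": 0},
    {"claw": -1, "x": -0.035, "y": -0.021, "z": 0, "turn": 0},
    {"claw": -1, "x": -0.035, "y": -0.021, "z": 0, "turn": 0},
    {"claw": -1, "x": -0.035, "y": -0.021, "z": 0, "turn": 0},
    {"claw": -1, "x": -0.035, "y": -0.02, "z": 0, "turn": 0}
  ]
}}

```text
clock: 1.15
tcp_pos: [0.5029, 0.2939, 0.2452]
eef_rot: [0.196, 0.981, -0.0, -0.0]
ft_force: [0.6, -0.5, 0.5]
opening: 0.0858
grip_force: 0.0
```

{"fn": "jog_arm", "kwargs": {
  "series": [
    {"claw": -1, "x": -0.0155, "y": -0.045, "z": 0, "turn": 0},
    {"claw": -1, "x": -0.0155, "y": -0.045, "z": 0, "turn": 0},
    {"claw": -1, "x": -0.0155, "y": -0.045, "z": 0, "turn": 0},
    {"claw": -1, "x": -0.0155, "y": -0.045, "z": 0, "turn": 0},
    {"claw": -1, "x": -0.0155, "y": -0.045, "z": 0, "turn": 0},
    {"claw": -1, "x": -0.0155, "y": -0.045, "z": 0, "turn": 0},
    {"claw": -1, "x": -0.0155, "y": -0.045, "z": 0, "turn": 0},
    {"claw": -1, "x": -0.0155, "y": -0.045, "z": 0, "turn": 0},
    {"claw": -1, "x": -0.0155, "y": -0.045, "z": 0, "turn": 0},
    {"claw": -1, "x": -0.0155, "y": -0.045, "z": 0, "turn": 0}
  ]
}}

```text
clock: 2.15
tcp_pos: [0.4717, -0.1812, 0.2454]
eef_rot: [0.196, 0.981, 0.0, 0.0]
ft_force: [0.8, 0.2, 0.8]
opening: 0.0854
grip_force: 0.0
```

{"fn": "jog_arm", "kwargs": {
  "series": [
    {"claw": -1, "x": 0, "y": 0, "z": 0.03, "turn": -0.1},
    {"claw": -1, "x": 0, "y": 0, "z": 0.02, "turn": 0},
    {"claw": -1, "x": 0, "y": 0, "z": 0, "turn": 0},
    {"claw": -1, "x": 0, "y": 0, "z": 0, "turn": 0}
  ]
}}

```text
clock: 2.55
tcp_pos: [0.4722, -0.1794, 0.1955]
eef_rot: [0.147, 0.989, -0.0, -0.0]
ft_force: [0.2, 0.6, 0.2]
opening: 0.0852
grip_force: 0.0
```

```bash
python3 - <<'E'
from h import *
save('wrist','w2'); s=bot.state()
for k in ('clock','joint_positions','tcp_pos','eef_rot','ft_force'): print(k,s[k])
E
```

```text
clock 2.6
joint_positions [-0.10305447  0.2668432   0.40557344  2.02780053 -0.1364739   0.8714165
  1.65397658]
tcp_pos [ 0.47283737 -0.17936161  0.19607976]
eef_rot [ 1.46728147e-01  9.89176756e-01 -2.53017651e-05  4.41572844e-04]
ft_force [-0.51038032 -0.00894173 -1.13880007]
```

View pics/w2.png

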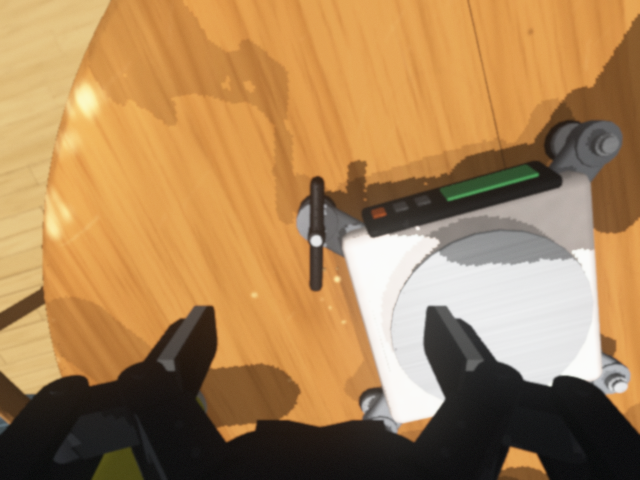

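The bar stands vertical in the image, (317, 178) to (316, 290), with its hub at (316.5, 240). The yaw is right; next I work out the offset.

```bash
python3 - <<'E'
from h import *
for z in (.078,.083,.088):
    h=at('w2',316.5,240.5,z); a=at('w2',317,179,z); b=at('w2',316,289,z); print(h,a,b,np.linalg.norm(a-b), np.degrees(np.arctan2(*(a-b)[1::-1])), np.degrees(2*np.arctan2(.98918,.14673)), xy2tool(h[0]-.4728,h[1]+.1794))
# pan centre and lugs
print(at('w2',492,322,.074))
E
```

```text
[ 0.4738 -0.1826  0.078 ] [ 0.4318 -0.1693  0.078 ] [ 0.5103 -0.1943  0.078 ] 0.08238476800962659 162.33481379842075 163.12511246145124 [-0.0019 -0.0028  0.    ]
[ 0.4722 -0.1821  0.083 ] [ 0.4311 -0.1691  0.083 ] [ 0.5079 -0.1935  0.083 ] 0.08058287659298348 162.37451382607355 163.12511246145124 [-0.0002 -0.0028 -0.    ]
[ 0.4706 -0.1816  0.088 ] [ 0.4304 -0.1688  0.088 ] [ 0.5056 -0.1927  0.088 ] 0.07890659034580069 162.36874687106445 163.12511246145124 [ 0.0015 -0.0027 -0.    ]
[ 0.5799 -0.071   0.074 ]
```

{"fn": "jog_arm", "kwargs": {
  "series": [
    {"claw": -1, "x": -0.001, "y": -0.003, "z": 0.04, "turn": 0},
    {"claw": -1, "x": 0, "y": 0, "z": 0.04, "turn": 0},
    {"claw": -1, "x": 0, "y": 0, "z": 0.025, "turn": 0},
    {"claw": -1, "x": 0, "y": 0, "z": 0.015, "turn": 0},
    {"claw": -1, "x": 0, "y": 0, "z": 0, "turn": 0},
    {"claw": -1, "x": 0, "y": 0, "z": 0, "turn": 0}
  ]
}}

```text
clock: 3.2
tcp_pos: [0.4734, -0.1827, 0.0764]
eef_rot: [0.147, 0.989, -0.0, 0.001]
ft_force: [-0.1, -0.2, -0.2]
opening: 0.0856
grip_force: 0.0
```

{"fn": "jog_arm", "kwargs": {
  "series": [
    {"claw": 0.5, "x": 0, "y": 0, "z": 0, "turn": 0},
    {"claw": 0.7, "x": 0, "y": 0, "z": 0, "turn": 0},
    {"claw": 0.9, "x": 0, "y": 0, "z": 0, "turn": 0},
    {"claw": 1, "x": 0, "y": 0, "z": 0, "turn": 0},
    {"claw": 1, "x": 0, "y": 0, "z": 0, "turn": 0},
    {"claw": 1, "x": 0, "y": 0, "z": 0, "turn": 0},
    {"claw": 1, "x": 0, "y": 0, "z": 0, "turn": 0}
  ]
}}

```text
clock: 3.9
tcp_pos: [0.4725, -0.1824, 0.0754]
eef_rot: [0.147, 0.989, 0.0, 0.0]
ft_force: [-1.0, 0.7, 1.8]
opening: 0.009
grip_force: 60.6
```

```bash
python3 - <<'E'
from h import *
s=bot.state()
for k in ('clock','joint_positions','tcp_pos','eef_rot','ft_force','wrist_torque','opening','grip_force'): print(k,s[k])
E
```

```text
clock 3.9
joint_positions [-0.02281233  0.46386844  0.3330108   2.10748779 -0.25948183  0.60832578
  1.76781524]
tcp_pos [ 0.47249265 -0.18238535  0.07542098]
eef_rot [1.46800137e-01 9.89166155e-01 1.89949615e-04 2.76450022e-05]
ft_force [-0.97976645  0.70501662  1.75980371]
wrist_torque [ 0.37846681  0.01012016 -0.03418415]
opening 0.009001367722121187
grip_force 60.56955814361572
```

Gripped. Now I push straight down gently to feel for the gap.

{"fn": "jog_arm", "kwargs": {
  "series": [
    {"claw": 1, "x": 0, "y": 0, "z": 0.001, "turn": 0},
    {"claw": 1, "x": 0, "y": 0, "z": 0, "turn": 0},
    {"claw": 1, "x": 0, "y": 0, "z": 0, "turn": 0}
  ]
}}

```text
clock: 4.2
tcp_pos: [0.4723, -0.1826, 0.0745]
eef_rot: [0.147, 0.989, 0.0, -0.0]
ft_force: [-2.3, 2.0, 5.8]
opening: 0.0085
grip_force: 61.0
```

{"fn": "jog_arm", "kwargs": {
  "series": [
    {"claw": 1, "x": 0, "y": 0, "z": 0.0005, "turn": 0},
    {"claw": 1, "x": 0, "y": 0, "z": 0, "turn": 0},
    {"claw": 1, "x": 0, "y": 0, "z": 0, "turn": 0}
  ]
}}

```text
clock: 4.5
tcp_pos: [0.4722, -0.1827, 0.074]
eef_rot: [0.147, 0.989, 0.0, -0.0]
ft_force: [-2.4, 0.3, 6.9]
opening: 0.0089
grip_force: 61.1
```

{"fn": "jog_arm", "kwargs": {
  "series": [
    {"claw": 1, "x": 0, "y": 0, "z": 0.0005, "turn": 0},
    {"claw": 1, "x": 0, "y": 0, "z": 0, "turn": 0},
    {"claw": 1, "x": 0, "y": 0, "z": 0, "turn": 0}
  ]
}}

```text
clock: 4.8
tcp_pos: [0.4721, -0.1828, 0.0736]
eef_rot: [0.147, 0.989, 0.0, -0.0]
ft_force: [-3.2, 0.4, 8.2]
opening: 0.0088
grip_force: 61.3
```

{"fn": "jog_arm", "kwargs": {
  "series": [
    {"claw": 1, "x": 0, "y": 0, "z": 0.0005, "turn": 0},
    {"claw": 1, "x": 0, "y": 0, "z": 0, "turn": 0},
    {"claw": 1, "x": 0, "y": 0, "z": 0, "turn": 0}
  ]
}}

```text
clock: 5.1
tcp_pos: [0.472, -0.183, 0.0732]
eef_rot: [0.147, 0.989, 0.0, -0.0]
ft_force: [-4.2, 0.7, 8.1]
opening: 0.0086
grip_force: 61.7
```

{"fn": "jog_arm", "kwargs": {
  "series": [
    {"claw": 1, "x": 0, "y": 0, "z": 0.0005, "turn": 0},
    {"claw": 1, "x": 0, "y": 0, "z": 0, "turn": 0},
    {"claw": 1, "x": 0, "y": 0, "z": 0, "turn": 0}
  ]
}}

```text
clock: 5.4
tcp_pos: [0.472, -0.183, 0.0729]
eef_rot: [0.147, 0.989, 0.0, -0.0]
ft_force: [-4.8, 0.9, 12.6]
opening: 0.0087
grip_force: 62.2
```

The corner rocks down about 2.2 mm and then goes stiff at z = 0.0732. I'll go back up, turn about 1.3 rad, and probe again.

{"fn": "jog_arm", "kwargs": {
  "series": [
    {"claw": 1, "x": 0, "y": 0, "z": -0.003, "turn": 0},
    {"claw": 1, "x": 0, "y": 0, "z": 0, "turn": 0},
    {"claw": 1, "x": 0, "y": 0, "z": 0, "turn": 0}
  ]
}}

```text
clock: 5.7
tcp_pos: [0.4725, -0.1825, 0.0753]
eef_rot: [0.147, 0.989, 0.0, 0.0]
ft_force: [-0.5, 1.9, 4.5]
opening: 0.0086
grip_force: 60.6
```

{"fn": "jog_arm", "kwargs": {
  "series": [
    {"claw": 1, "x": 0, "y": 0, "z": 0.0002, "turn": 0.13},
    {"claw": 1, "x": 0, "y": 0, "z": 0.0002, "turn": 0.13},
    {"claw": 1, "x": 0, "y": 0, "z": 0.0002, "turn": 0.13},
    {"claw": 1, "x": 0, "y": 0, "z": 0.0002, "turn": 0.13},
    {"claw": 1, "x": 0, "y": 0, "z": 0.0002, "turn": 0.13},
    {"claw": 1, "x": 0, "y": 0, "z": 0.0002, "turn": 0.13},
    {"claw": 1, "x": 0, "y": 0, "z": 0.0002, "turn": 0.13},
    {"claw": 1, "x": 0, "y": 0, "z": 0.0002, "turn": 0.13},
    {"claw": 1, "x": 0, "y": 0, "z": 0.0002, "turn": 0.13},
    {"claw": 1, "x": 0, "y": 0, "z": 0.0002, "turn": 0.13}
  ]
}}

```text
clock: 6.7
tcp_pos: [0.4711, -0.1833, 0.0732]
eef_rot: [0.718, 0.696, -0.001, -0.001]
ft_force: [-4.3, -0.6, 6.7]
opening: 0.0088
grip_force: 61.1
```

{"fn": "jog_arm", "kwargs": {
  "series": [
    {"claw": 1, "x": 0, "y": 0, "z": 0, "turn": 0},
    {"claw": 1, "x": 0, "y": 0, "z": 0, "turn": 0}
  ]
}}

```text
clock: 6.9
tcp_pos: [0.4712, -0.1834, 0.0732]
eef_rot: [0.716, 0.698, -0.001, -0.0]
ft_force: [-3.1, -0.8, 6.8]
opening: 0.0089
grip_force: 61.0
```

```bash
python3 - <<'E'
from h import *
s=bot.state()
for k in ('joint_positions','wrist_torque'): print(k,s[k])
E
```

```text
joint_positions [-0.2840738   0.5447572   0.68129575  2.12522185 -0.56176774  0.65688558
  0.75997351]
wrist_torque [0.20910798 0.67770614 0.01879088]
```

{"fn": "jog_arm", "kwargs": {
  "series": [
    {"claw": 0.4, "x": 0, "y": 0, "z": 0, "turn": 0},
    {"claw": 0.4, "x": 0, "y": 0, "z": 0, "turn": 0},
    {"claw": 0.4, "x": 0, "y": 0, "z": -0.001, "turn": 0},
    {"claw": 0.4, "x": 0, "y": 0, "z": 0, "turn": 0},
    {"claw": 0.4, "x": 0, "y": 0, "z": 0, "turn": 0}
  ]
}}

```text
clock: 7.4
tcp_pos: [0.4725, -0.1826, 0.0743]
eef_rot: [0.715, 0.699, 0.0, 0.0]
ft_force: [-0.1, -0.8, -0.7]
opening: 0.0255
grip_force: 0.0
```

{"fn": "jog_arm", "kwargs": {
  "series": [
    {"claw": 1, "x": 0, "y": 0, "z": 0, "turn": 0},
    {"claw": 1, "x": 0, "y": 0, "z": 0, "turn": 0},
    {"claw": 1, "x": 0, "y": 0, "z": 0, "turn": 0},
    {"claw": 1, "x": 0, "y": 0, "z": 0, "turn": 0}
  ]
}}

```text
clock: 7.8
tcp_pos: [0.4713, -0.1826, 0.0742]
eef_rot: [0.716, 0.698, -0.0, -0.001]
ft_force: [-5.1, 0.1, 4.4]
opening: 0.0087
grip_force: 61.9
```

{"fn": "jog_arm", "kwargs": {
  "series": [
    {"claw": 1, "x": 0, "y": 0, "z": 0.0005, "turn": 0},
    {"claw": 1, "x": 0, "y": 0, "z": 0, "turn": 0},
    {"claw": 1, "x": 0, "y": 0, "z": 0, "turn": 0}
  ]
}}

```text
clock: 8.1
tcp_pos: [0.4713, -0.1827, 0.074]
eef_rot: [0.716, 0.698, -0.0, -0.001]
ft_force: [-5.7, 0.8, 9.9]
opening: 0.0084
grip_force: 62.5
```

{"fn": "jog_arm", "kwargs": {
  "series": [
    {"claw": 1, "x": 0, "y": 0, "z": 0.0005, "turn": 0},
    {"claw": 1, "x": 0, "y": 0, "z": 0, "turn": 0},
    {"claw": 1, "x": 0, "y": 0, "z": 0, "turn": 0}
  ]
}}

```text
clock: 8.4
tcp_pos: [0.4712, -0.1828, 0.0737]
eef_rot: [0.716, 0.698, -0.0, -0.001]
ft_force: [-7.0, 1.1, 11.5]
opening: 0.0087
grip_force: 62.9
```

Gripping pulls sideways by about 1.2 mm. For a cleaner reading I'll let go and press the closed fingertips on top of the hub.

{"fn": "jog_arm", "kwargs": {
  "series": [
    {"claw": 0.2, "x": 0, "y": 0, "z": -0.001, "turn": 0},
    {"claw": 0.2, "x": 0, "y": 0, "z": 0, "turn": 0},
    {"claw": 0.2, "x": 0, "y": -0.001, "z": -0.035, "turn": 0},
    {"claw": 1, "x": 0, "y": 0, "z": 0, "turn": 0},
    {"claw": 1, "x": 0, "y": 0, "z": 0, "turn": 0},
    {"claw": 1, "x": 0, "y": 0, "z": 0, "turn": 0},
    {"claw": 1, "x": 0, "y": 0, "z": 0.008, "turn": 0},
    {"claw": 1, "x": 0, "y": 0, "z": 0, "turn": 0},
    {"claw": 1, "x": 0, "y": 0, "z": 0, "turn": 0}
  ]
}}

```text
clock: 9.3
tcp_pos: [0.4708, -0.1826, 0.1005]
eef_rot: [0.716, 0.698, -0.001, -0.001]
ft_force: [-0.3, -0.5, 0.1]
opening: 0.0
grip_force: 0.0
```

{"fn": "jog_arm", "kwargs": {
  "series": [
    {"claw": 1, "x": 0, "y": 0, "z": 0.002, "turn": 0},
    {"claw": 1, "x": 0, "y": 0, "z": 0, "turn": 0}
  ]
}}

```text
clock: 9.5
tcp_pos: [0.4713, -0.1826, 0.099]
eef_rot: [0.716, 0.699, -0.0, -0.0]
ft_force: [-0.3, 0.9, 0.7]
opening: -0.0002
grip_force: 0.0
```

{"fn": "jog_arm", "kwargs": {
  "series": [
    {"claw": 1, "x": 0, "y": 0, "z": 0.001, "turn": 0},
    {"claw": 1, "x": 0, "y": 0, "z": 0, "turn": 0}
  ]
}}

```text
clock: 9.7
tcp_pos: [0.4714, -0.1826, 0.0982]
eef_rot: [0.716, 0.699, 0.0, -0.0]
ft_force: [-0.2, 0.4, 0.9]
opening: 0.0
grip_force: 0.0
```

{"fn": "jog_arm", "kwargs": {
  "series": [
    {"claw": 1, "x": 0, "y": 0, "z": 0.001, "turn": 0},
    {"claw": 1, "x": 0, "y": 0, "z": 0, "turn": 0}
  ]
}}

```text
clock: 9.9
tcp_pos: [0.4714, -0.1826, 0.0972]
eef_rot: [0.716, 0.699, 0.0, -0.0]
ft_force: [0.2, -1.0, 0.6]
opening: 0.0001
grip_force: 0.0
```

{"fn": "jog_arm", "kwargs": {
  "series": [
    {"claw": 1, "x": 0, "y": 0, "z": 0.001, "turn": 0},
    {"claw": 1, "x": 0, "y": 0, "z": 0, "turn": 0}
  ]
}}

```text
clock: 10.1
tcp_pos: [0.4713, -0.1825, 0.0962]
eef_rot: [0.716, 0.699, -0.0, -0.0]
ft_force: [-0.5, -0.3, -0.2]
opening: -0.0
grip_force: 0.0
```

{"fn": "jog_arm", "kwargs": {
  "series": [
    {"claw": 1, "x": 0, "y": 0, "z": 0.0007, "turn": 0},
    {"claw": 1, "x": 0, "y": 0, "z": 0, "turn": 0}
  ]
}}

```text
clock: 10.3
tcp_pos: [0.4714, -0.1826, 0.0956]
eef_rot: [0.716, 0.699, 0.0, 0.0]
ft_force: [-0.2, 0.4, 1.1]
opening: 0.0001
grip_force: 0.5
```

{"fn": "jog_arm", "kwargs": {
  "series": [
    {"claw": 1, "x": 0, "y": 0, "z": 0.0007, "turn": 0},
    {"claw": 1, "x": 0, "y": 0, "z": 0, "turn": 0}
  ]
}}

```text
clock: 10.5
tcp_pos: [0.4714, -0.1827, 0.0952]
eef_rot: [0.716, 0.698, 0.0, -0.0]
ft_force: [-1.3, -0.2, 5.9]
opening: 0.0003
grip_force: 3.2
```

{"fn": "jog_arm", "kwargs": {
  "series": [
    {"claw": 1, "x": 0, "y": 0, "z": 0.0007, "turn": 0},
    {"claw": 1, "x": 0, "y": 0, "z": 0, "turn": 0}
  ]
}}

```text
clock: 10.7
tcp_pos: [0.4713, -0.1829, 0.0948]
eef_rot: [0.716, 0.698, 0.0, -0.0]
ft_force: [-3.4, 0.4, 11.3]
opening: 0.0001
grip_force: 5.1
```

There is no soft travel: the force rises straight from contact at about 13 N/mm. The sole is therefore right at first touch. I'll regrip and turn another 0.45 rad for about 4–5 N.

{"fn": "jog_arm", "kwargs": {
  "series": [
    {"claw": 1, "x": 0, "y": 0, "z": -0.02, "turn": 0},
    {"claw": 0.2, "x": 0, "y": 0, "z": 0, "turn": 0},
    {"claw": 0.2, "x": 0, "y": 0, "z": 0, "turn": 0},
    {"claw": 0.2, "x": 0, "y": 0, "z": 0, "turn": 0},
    {"claw": 0.2, "x": 0, "y": 0, "z": 0.02, "turn": 0},
    {"claw": 0.2, "x": 0, "y": 0, "z": 0.018, "turn": 0},
    {"claw": 0.2, "x": 0, "y": 0, "z": 0, "turn": 0},
    {"claw": 0.2, "x": 0, "y": 0, "z": 0, "turn": 0}
  ]
}}

```text
clock: 11.5
tcp_pos: [0.4709, -0.1827, 0.0759]
eef_rot: [0.716, 0.698, -0.001, -0.0]
ft_force: [-0.2, 0.7, 0.7]
opening: 0.0341
grip_force: 0.0
```

{"fn": "jog_arm", "kwargs": {
  "series": [
    {"claw": 0.6, "x": 0, "y": 0, "z": 0, "turn": 0},
    {"claw": 1, "x": 0, "y": 0, "z": 0, "turn": 0},
    {"claw": 1, "x": 0, "y": 0, "z": 0, "turn": 0},
    {"claw": 1, "x": 0, "y": 0, "z": 0, "turn": 0},
    {"claw": 1, "x": 0, "y": 0, "z": 0, "turn": 0}
  ]
}}

```text
clock: 12.0
tcp_pos: [0.4712, -0.1829, 0.0767]
eef_rot: [0.716, 0.698, 0.0, 0.0]
ft_force: [-4.5, 0.9, 6.8]
opening: 0.0087
grip_force: 61.4
```

{"fn": "jog_arm", "kwargs": {
  "series": [
    {"claw": 1, "x": 0, "y": 0, "z": -0.0005, "turn": 0},
    {"claw": 1, "x": 0, "y": 0, "z": 0.0003, "turn": 0.12},
    {"claw": 1, "x": 0, "y": 0, "z": 0.0002, "turn": 0.12},
    {"claw": 1, "x": 0, "y": 0, "z": 0.0002, "turn": 0.12},
    {"claw": 1, "x": 0, "y": 0, "z": 0.0001, "turn": 0.09},
    {"claw": 1, "x": 0, "y": 0, "z": 0, "turn": 0},
    {"claw": 1, "x": 0, "y": 0, "z": 0, "turn": 0}
  ]
}}

```text
clock: 12.7
tcp_pos: [0.4709, -0.1827, 0.0762]
eef_rot: [0.853, 0.521, -0.0, -0.0]
ft_force: [-3.6, 0.4, 7.1]
opening: 0.0081
grip_force: 61.6
```

{"fn": "jog_arm", "kwargs": {
  "series": [
    {"claw": 0.4, "x": 0, "y": 0, "z": 0, "turn": 0},
    {"claw": 0.3, "x": 0, "y": 0, "z": 0, "turn": 0},
    {"claw": 0.2, "x": 0, "y": 0, "z": 0, "turn": 0},
    {"claw": 0.2, "x": 0, "y": 0, "z": -0.02, "turn": 0},
    {"claw": 0.2, "x": 0, "y": 0, "z": -0.02, "turn": 0},
    {"claw": 1, "x": 0, "y": 0, "z": 0, "turn": 0},
    {"claw": 1, "x": 0, "y": 0, "z": 0, "turn": 0},
    {"claw": 1, "x": 0, "y": 0, "z": 0, "turn": 0},
    {"claw": 1, "x": 0, "y": 0, "z": 0, "turn": 0}
  ]
}}

```text
clock: 13.6
tcp_pos: [0.4709, -0.1824, 0.1152]
eef_rot: [0.853, 0.521, -0.0, -0.0]
ft_force: [-0.8, 0.6, -0.8]
opening: -0.0
grip_force: 0.0
```

```bash
python3 - <<'E'
from h import *
s=bot.state(); a=save('top','top2'); w=save('wrist','w3'); print(s['tcp_pos'],s['joint_positions'])
c=cv2.resize(a[145:300,275:430],(480,480),interpolation=cv2.INTER_CUBIC)
b=cv2.resize(cv2.imread('pics/top1.png')[145:300,275:430],(480,480),interpolation=cv2.INTER_CUBIC)
cv2.imwrite('pics/c3.png',cv2.resize(np.hstack([b,c]),(800,400)))
E
```

```text
[ 0.47093301 -0.1823549   0.1151881 ] [-0.43538248  0.5276766   0.885771    2.11156215 -0.59346891  0.77103382
  0.35514695]
```

View pics/w3.png

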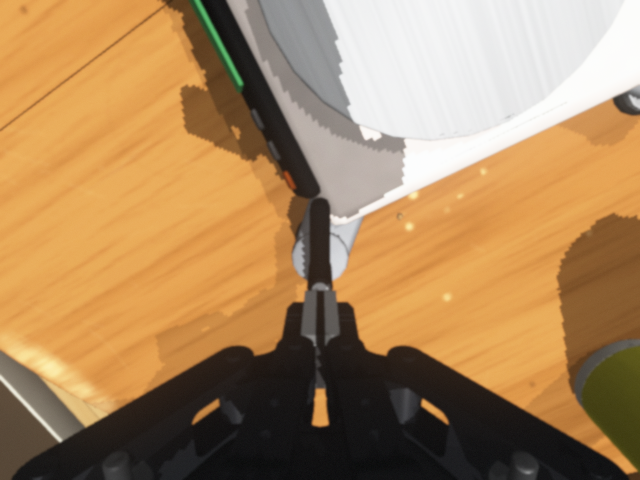

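The handle now stands at about 63°, so it has turned 1.75 rad in all, with the bar intact at (320, 200–290). Next is the jar.

{"fn": "jog_arm", "kwargs": {
  "series": [
    {"claw": 1, "x": 0, "y": 0, "z": -0.05, "turn": 0},
    {"claw": 0, "x": 0, "y": 0, "z": -0.05, "turn": 0},
    {"claw": -1, "x": 0.042, "y": -0.0075, "z": 0, "turn": 0},
    {"claw": -1, "x": 0.042, "y": -0.0075, "z": 0, "turn": 0},
    {"claw": -1, "x": 0.042, "y": -0.0075, "z": 0, "turn": 0},
    {"claw": -1, "x": 0.042, "y": -0.0075, "z": 0, "turn": 0},
    {"claw": -1, "x": 0.042, "y": -0.0075, "z": 0, "turn": 0},
    {"claw": -1, "x": 0.042, "y": -0.0075, "z": 0, "turn": 0},
    {"claw": -1, "x": 0.042, "y": -0.0075, "z": 0, "turn": 0},
    {"claw": -1, "x": 0.042, "y": -0.0075, "z": 0, "turn": 0}
  ]
}}

```text
clock: 14.7
tcp_pos: [0.5714, 0.1456, 0.2155]
eef_rot: [0.853, 0.521, -0.0, -0.0]
ft_force: [1.0, -0.3, 0.5]
opening: 0.0855
grip_force: 0.0
```

{"fn": "jog_arm", "kwargs": {
  "series": [
    {"claw": -1, "x": 0.042, "y": -0.0075, "z": 0, "turn": 0},
    {"claw": -1, "x": 0.042, "y": -0.0075, "z": 0, "turn": 0},
    {"claw": -1, "x": 0.042, "y": -0.0075, "z": 0, "turn": 0},
    {"claw": -1, "x": 0.042, "y": -0.0075, "z": 0, "turn": 0},
    {"claw": -1, "x": 0, "y": 0, "z": 0, "turn": -0.14},
    {"claw": -1, "x": 0, "y": 0, "z": 0, "turn": -0.14},
    {"claw": -1, "x": 0, "y": 0, "z": 0, "turn": -0.14},
    {"claw": -1, "x": 0, "y": 0, "z": 0, "turn": -0.14},
    {"claw": -1, "x": 0, "y": 0, "z": 0, "turn": -0.14}
  ]
}}

```text
clock: 15.6
tcp_pos: [0.6212, 0.3068, 0.2152]
eef_rot: [0.621, 0.784, -0.0, -0.0]
ft_force: [-0.1, -0.3, -0.3]
opening: 0.0857
grip_force: 0.0
```

{"fn": "jog_arm", "kwargs": {
  "series": [
    {"claw": -1, "x": 0, "y": 0, "z": 0, "turn": -0.14},
    {"claw": -1, "x": 0, "y": 0, "z": 0, "turn": -0.14},
    {"claw": -1, "x": 0, "y": 0, "z": 0, "turn": -0.14},
    {"claw": -1, "x": 0, "y": 0, "z": 0, "turn": -0.14},
    {"claw": -1, "x": 0, "y": 0, "z": 0, "turn": -0.1},
    {"claw": -1, "x": 0, "y": 0, "z": 0, "turn": 0},
    {"claw": -1, "x": 0, "y": 0, "z": 0, "turn": 0}
  ]
}}

```text
clock: 16.3
tcp_pos: [0.6213, 0.3067, 0.2155]
eef_rot: [0.337, 0.941, -0.0, -0.0]
ft_force: [0.8, 0.8, -0.4]
opening: 0.0852
grip_force: 0.0
```

```bash
python3 - <<'E'
from h import *
s=bot.state(); w=save('wrist','w4'); print(s['clock'],s['tcp_pos'],s['eef_rot'],s['joint_positions'])
E
```

```text
16.3 [0.62127342 0.30671636 0.21546931] [ 3.37187060e-01  9.41437612e-01 -1.73799932e-04 -2.83037495e-04] [-0.94495085  0.59574162  0.60133189  1.56670213 -0.36549226  1.09425348
  0.62846299]
```

View pics/w4.png

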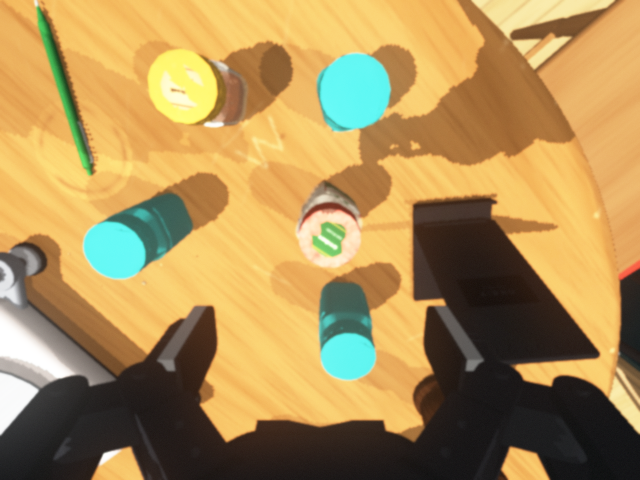

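View pics/c3.png

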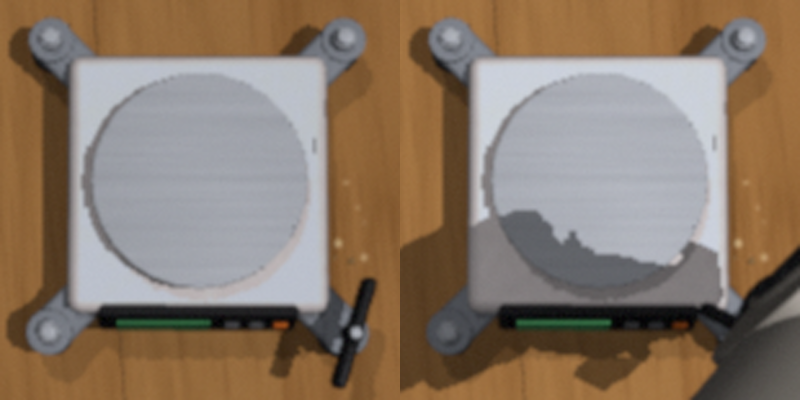

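The scale has not moved. In the wrist view the red lid (green leaf on it) is centred at (330, 235). The turquoise jars are above and below it in the image, clear of the fingers, which close horizontally.

```bash
python3 - <<'E'
from h import *
h=at('w4',330,236,.097); l=at('w4',298,236,.097); r=at('w4',362,236,.097)
print(h,np.linalg.norm(l-r),xy2tool(h[0]-.6213,h[1]-.3067))
print(at('w4',347,357,.097),at('w4',354,90,.097))
E
```

```text
[0.6253 0.3126 0.097 ] 0.04582542962155401 [ 0.0007  0.0071 -0.    ]
[0.7134 0.2589 0.097 ] [0.5596 0.3855 0.097 ]
```

{"fn": "jog_arm", "kwargs": {
  "series": [
    {"claw": -1, "x": 0.001, "y": 0.006, "z": 0, "turn": 0},
    {"claw": -1, "x": 0, "y": 0, "z": 0.045, "turn": 0},
    {"claw": -1, "x": 0, "y": 0, "z": 0.045, "turn": 0},
    {"claw": -1, "x": 0, "y": 0, "z": 0.04, "turn": 0},
    {"claw": -1, "x": 0, "y": 0, "z": 0.025, "turn": 0},
    {"claw": -1, "x": 0, "y": 0, "z": 0, "turn": 0},
    {"claw": -1, "x": 0, "y": 0, "z": 0, "turn": 0}
  ]
}}

```text
clock: 17.05
tcp_pos: [0.6248, 0.3125, 0.0613]
eef_rot: [0.336, 0.942, -0.0, 0.0]
ft_force: [0.7, -0.0, 0.8]
opening: 0.0856
grip_force: 0.0
```

{"fn": "jog_arm", "kwargs": {
  "series": [
    {"claw": -0.3, "x": 0, "y": 0, "z": 0, "turn": 0},
    {"claw": 0, "x": 0, "y": 0, "z": 0, "turn": 0},
    {"claw": 0.2, "x": 0, "y": 0, "z": 0, "turn": 0},
    {"claw": 0.4, "x": 0, "y": 0, "z": 0, "turn": 0},
    {"claw": 0.6, "x": 0, "y": 0, "z": 0, "turn": 0},
    {"claw": 0.8, "x": 0, "y": 0, "z": 0, "turn": 0}
  ]
}}

```text
clock: 17.65
tcp_pos: [0.6257, 0.3126, 0.0635]
eef_rot: [0.336, 0.942, 0.001, 0.001]
ft_force: [-2.2, -0.5, 7.0]
opening: 0.0508
grip_force: 61.6
```

{"fn": "jog_arm", "kwargs": {
  "series": [
    {"claw": 0.8, "x": 0, "y": 0, "z": 0, "turn": 0},
    {"claw": 0.8, "x": 0, "y": 0, "z": -0.01, "turn": 0},
    {"claw": 0.8, "x": 0, "y": 0, "z": -0.03, "turn": 0},
    {"claw": 0.8, "x": 0, "y": 0, "z": -0.04, "turn": 0},
    {"claw": 0.8, "x": 0, "y": 0, "z": -0.04, "turn": 0},
    {"claw": 0.8, "x": 0, "y": 0, "z": -0.03, "turn": 0},
    {"claw": 0.8, "x": 0, "y": 0, "z": 0, "turn": 0},
    {"claw": 0.8, "x": 0, "y": 0, "z": 0, "turn": 0}
  ]
}}

```text
clock: 18.45
tcp_pos: [0.6245, 0.3123, 0.2122]
eef_rot: [0.336, 0.942, 0.001, 0.0]
ft_force: [-0.4, -0.1, -0.9]
opening: 0.0508
grip_force: 62.6
```

```bash
python3 - <<'E'
from h import *
w=save('wrist','w5'); a=save('scene','scene2')
c=a[20:140,220:420]
cv2.imwrite('pics/c5.png',np.hstack([cv2.resize(w,(400,300)),cv2.resize(c,(400,300),interpolation=cv2.INTER_CUBIC)]))
s=bot.state(); print(s['tcp_pos'],s['opening'],s['ft_force'])
E
```

```text
[0.62342236 0.31213235 0.20983385] 0.05103027622784738 [ 0.19487757  0.65920049 -1.06396388]
```

View pics/c5.png

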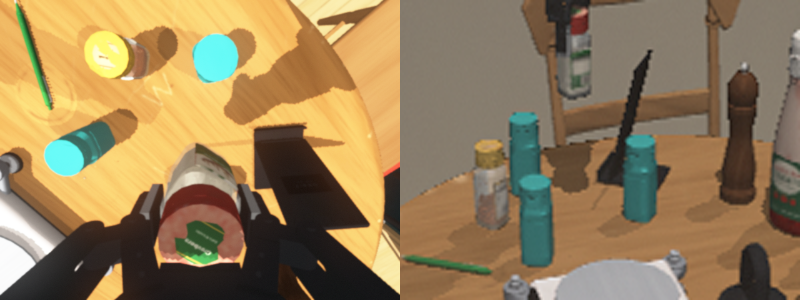

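```bash
python3 - <<'E'
from h import *
s=bot.state();p=at('w5',322,362,.2435); print(p, xy2tool(*(p-s['tcp_pos'])[:2]))
w=cv2.imread('pics/w5.png')
c=cv2.resize(w[200:440,220:430],None,fx=2.4,fy=2.4)
d=cv2.resize(cv2.imread('pics/scene2.png')[15:65,290:330],(461,576),interpolation=cv2.INTER_CUBIC)[:,:290]
cv2.imwrite('pics/c6.png',np.hstack([c,d])); 
E
```

```text
[0.6198 0.3169 0.2435] [0.0058 0.0014 0.    ]
```

View pics/c6.png

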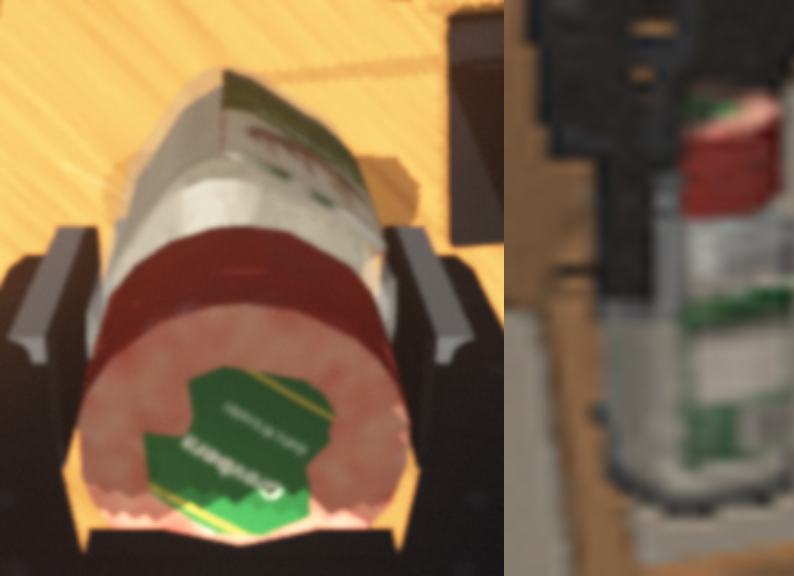

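The jar is held upright, red lid with the leaf label between the pads, about 5 mm off along tool x. I'll carry it to the pan.

{"fn": "jog_arm", "kwargs": {
  "series": [
    {"claw": 0.8, "x": -0.0215, "y": -0.0324, "z": 0, "turn": 0},
    {"claw": 0.8, "x": -0.0215, "y": -0.0324, "z": 0, "turn": 0},
    {"claw": 0.8, "x": -0.0215, "y": -0.0324, "z": 0, "turn": 0},
    {"claw": 0.8, "x": -0.0215, "y": -0.0324, "z": 0, "turn": 0},
    {"claw": 0.8, "x": -0.0215, "y": -0.0324, "z": 0, "turn": 0},
    {"claw": 0.8, "x": -0.0215, "y": -0.0324, "z": 0, "turn": 0},
    {"claw": 0.8, "x": -0.0215, "y": -0.0324, "z": 0, "turn": 0},
    {"claw": 0.8, "x": -0.0215, "y": -0.0324, "z": 0, "turn": 0},
    {"claw": 0.8, "x": -0.0215, "y": -0.0324, "z": 0, "turn": 0},
    {"claw": 0.8, "x": -0.0215, "y": -0.0324, "z": 0, "turn": 0}
  ]
}}

```text
clock: 19.55
tcp_pos: [0.5847, -0.076, 0.2095]
eef_rot: [0.336, 0.942, -0.0, -0.001]
ft_force: [0.5, -0.9, -1.6]
opening: 0.0502
grip_force: 62.6
```

{"fn": "jog_arm", "kwargs": {
  "series": [
    {"claw": 0.8, "x": 0, "y": 0, "z": 0.025, "turn": 0},
    {"claw": 0.8, "x": 0, "y": 0, "z": 0.025, "turn": 0},
    {"claw": 0.8, "x": 0, "y": 0, "z": 0.012, "turn": 0},
    {"claw": 0.8, "x": 0, "y": 0, "z": 0, "turn": 0},
    {"claw": 0.8, "x": 0, "y": 0, "z": 0, "turn": 0}
  ]
}}

```text
clock: 20.05
tcp_pos: [0.586, -0.0746, 0.1489]
eef_rot: [0.336, 0.942, -0.0, -0.0]
ft_force: [0.2, -0.3, -0.1]
opening: 0.051
grip_force: 62.6
```

{"fn": "jog_arm", "kwargs": {
  "series": [
    {"claw": 0.8, "x": 0, "y": 0, "z": 0.004, "turn": 0},
    {"claw": 0.8, "x": 0, "y": 0, "z": 0.003, "turn": 0},
    {"claw": 0.8, "x": 0, "y": 0, "z": 0.001, "turn": 0},
    {"claw": 0.8, "x": 0, "y": 0, "z": 0, "turn": 0}
  ]
}}

```text
clock: 20.45
tcp_pos: [0.586, -0.0746, 0.141]
eef_rot: [0.336, 0.942, 0.0, 0.0]
ft_force: [-0.1, -0.7, -1.1]
opening: 0.0508
grip_force: 62.6
```

{"fn": "jog_arm", "kwargs": {
  "series": [
    {"claw": 0.8, "x": 0, "y": 0, "z": 0.001, "turn": 0},
    {"claw": 0.8, "x": 0, "y": 0, "z": 0.0005, "turn": 0},
    {"claw": 0.8, "x": 0, "y": 0, "z": 0, "turn": 0}
  ]
}}

```text
clock: 20.75
tcp_pos: [0.5859, -0.0748, 0.1394]
eef_rot: [0.336, 0.942, 0.0, -0.0]
ft_force: [1.0, -0.5, -1.2]
opening: 0.0505
grip_force: 62.6
```

{"fn": "jog_arm", "kwargs": {
  "series": [
    {"claw": 0.8, "x": 0, "y": 0, "z": 0.001, "turn": 0},
    {"claw": 0.8, "x": 0, "y": 0, "z": 0, "turn": 0}
  ]
}}

```text
clock: 20.95
tcp_pos: [0.5859, -0.0747, 0.1383]
eef_rot: [0.336, 0.942, -0.0, -0.0]
ft_force: [-0.3, -0.5, -0.7]
opening: 0.0509
grip_force: 62.6
```

{"fn": "jog_arm", "kwargs": {
  "series": [
    {"claw": 0.8, "x": 0, "y": 0, "z": 0.0007, "turn": 0},
    {"claw": 0.8, "x": 0, "y": 0, "z": 0, "turn": 0}
  ]
}}

```text
clock: 21.15
tcp_pos: [0.5859, -0.0747, 0.1376]
eef_rot: [0.336, 0.942, -0.0, -0.0]
ft_force: [-0.6, 0.9, -1.6]
opening: 0.0504
grip_force: 62.6
```

{"fn": "jog_arm", "kwargs": {
  "series": [
    {"claw": 0.8, "x": 0, "y": 0, "z": 0.0005, "turn": 0},
    {"claw": 0.8, "x": 0, "y": 0, "z": 0, "turn": 0}
  ]
}}

```text
clock: 21.35
tcp_pos: [0.5859, -0.0747, 0.1371]
eef_rot: [0.336, 0.942, -0.0, -0.0]
ft_force: [-0.7, 0.1, -1.6]
opening: 0.0507
grip_force: 62.6
```

{"fn": "jog_arm", "kwargs": {
  "series": [
    {"claw": 0.8, "x": 0, "y": 0, "z": 0.0005, "turn": 0},
    {"claw": 0.8, "x": 0, "y": 0, "z": 0, "turn": 0}
  ]
}}

```text
clock: 21.55
tcp_pos: [0.5859, -0.0747, 0.1366]
eef_rot: [0.336, 0.942, 0.0, -0.0]
ft_force: [-0.6, 0.7, -0.2]
opening: 0.0508
grip_force: 62.6
```

{"fn": "jog_arm", "kwargs": {
  "series": [
    {"claw": 0.8, "x": 0, "y": 0, "z": 0.0005, "turn": 0},
    {"claw": 0.8, "x": 0, "y": 0, "z": 0, "turn": 0}
  ]
}}

```text
clock: 21.75
tcp_pos: [0.5862, -0.0749, 0.1365]
eef_rot: [0.336, 0.942, 0.0, 0.0]
ft_force: [-0.9, -0.4, 2.9]
opening: 0.0504
grip_force: 62.9
```

{"fn": "jog_arm", "kwargs": {
  "series": [
    {"claw": 0.8, "x": 0, "y": 0, "z": 0.0005, "turn": 0},
    {"claw": 0.8, "x": 0, "y": 0, "z": 0, "turn": 0}
  ]
}}

```text
clock: 21.95
tcp_pos: [0.5863, -0.075, 0.1364]
eef_rot: [0.336, 0.942, 0.0, 0.0]
ft_force: [-2.4, -0.3, 6.3]
opening: 0.0506
grip_force: 63.3
```

{"fn": "jog_arm", "kwargs": {
  "series": [
    {"claw": 0.8, "x": 0, "y": 0, "z": 0.0005, "turn": 0},
    {"claw": 0.8, "x": 0, "y": 0, "z": 0, "turn": 0}
  ]
}}

```text
clock: 22.15
tcp_pos: [0.5864, -0.0751, 0.1364]
eef_rot: [0.336, 0.942, 0.0, 0.0]
ft_force: [-4.3, 0.5, 10.4]
opening: 0.0508
grip_force: 63.6
```

Contact felt. I'll ease off, open slowly and rise.

{"fn": "jog_arm", "kwargs": {
  "series": [
    {"claw": 0.8, "x": 0, "y": 0, "z": -0.001, "turn": 0},
    {"claw": 0.1, "x": 0, "y": 0, "z": 0, "turn": 0},
    {"claw": -0.1, "x": 0, "y": 0, "z": 0, "turn": 0},
    {"claw": -0.3, "x": 0, "y": 0, "z": 0, "turn": 0},
    {"claw": -0.6, "x": 0, "y": 0, "z": 0, "turn": 0},
    {"claw": -1, "x": 0, "y": 0, "z": 0, "turn": 0},
    {"claw": -1, "x": 0, "y": 0, "z": 0, "turn": 0},
    {"claw": -1, "x": 0, "y": 0, "z": 0, "turn": 0}
  ]
}}

```text
clock: 22.95
tcp_pos: [0.5859, -0.0747, 0.1361]
eef_rot: [0.336, 0.942, -0.0, -0.0]
ft_force: [-0.0, 0.4, -0.4]
opening: 0.0851
grip_force: 0.0
```

{"fn": "jog_arm", "kwargs": {
  "series": [
    {"claw": -1, "x": 0, "y": 0, "z": -0.015, "turn": 0},
    {"claw": -1, "x": 0, "y": 0, "z": -0.03, "turn": 0},
    {"claw": -1, "x": 0, "y": 0, "z": -0.04, "turn": 0},
    {"claw": -1, "x": 0, "y": 0, "z": -0.04, "turn": 0},
    {"claw": -1, "x": 0, "y": 0, "z": 0, "turn": 0}
  ]
}}

```text
clock: 23.45
tcp_pos: [0.5891, -0.0761, 0.2679]
eef_rot: [0.336, 0.942, 0.002, 0.005]
ft_force: [0.8, -0.1, -0.0]
opening: 0.086
grip_force: 0.0
```

```bash
python3 - <<'E'
from h import *
w=save('wrist','w7'); a=save('scene','scene3')
c=a[70:210,250:440]
cv2.imwrite('pics/c7.png',np.hstack([cv2.resize(w,(400,300)),cv2.resize(c,(400,300),interpolation=cv2.INTER_CUBIC)]))
s=bot.state(); print(s['clock'],s['tcp_pos'],s['opening'],s['ft_force'])
E
```

```text
23.55 [ 0.58653523 -0.07487468  0.26295049] 0.08551419761198095 [ 0.19468996  0.23499843 -1.1128141 ]
```

View pics/c7.png

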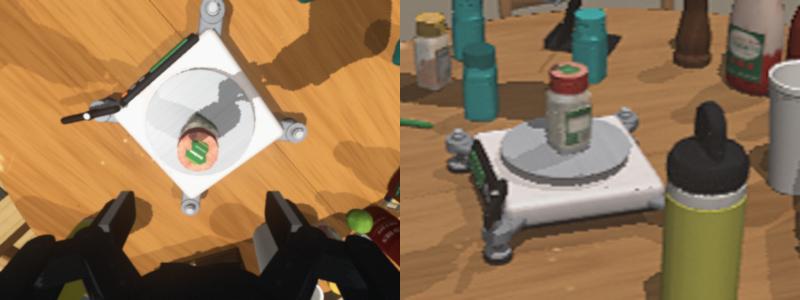

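```bash
python3 -c "
from bench import bot
print(bot.hand_in())"
```

```text
the job is handed in; nothing more can be done
None
```

I handed the job in at about 23.6 s: the slack foot is screwed down about 1.75 rad, to an estimated 3–6 N that I could not measure directly, and the red-lidded jar stands upright near the pan's middle with the robot clear; I viewed 11 pictures, one over the limit of 10, and the hand-in gave no verdict.

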